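# Make up a counterweight on the spring scale

### The arm

A 7-joint arm with a two-finger parallel gripper is mounted at the origin on the work surface. World frame = base frame: x ahead of the robot, y to its left, z up, the work surface at z = 0. Lengths are in m, angles in rad, forces in N, time in s.
With the tool pointing down it reaches from about 0.35 to 0.9 m from the base axis. Payload 8.1 kg.
Tool frame: the origin (TCP) lies at the very end of the fingers, on their centre line; the grasp point (between the pads) lies 19 mm behind it; z points along the fingers, y is the line along which they close (so a half turn about z gives the same grasp; the last joint's range is limited). The gripper opens to 92 mm and grips with 3 to 60 N. Pads are 19 mm wide; open, the fingers measure 130 mm over their backs; the gripper's body (75 mm by 190 mm) begins 47 mm behind the grasp point.
Start: joints at [-1.431, 0.434, 0.025, 1.573, -0.012, 1.134, -0.075], TCP at [0.15, 0.607, 0.227] pointing down, gripper open.
Joint ranges: [-2.62, 2.62], [-0.44, 2.09], [-1.27, 1.32], [0.08, 2.57], [-1.32, 4.46], [0.12, 2], [-2.74, 2.74]. Speed limits (rad/s): [2.22, 2.22, 3.01, 3.01, 3.14, 3.14, 3.14].

### API

Orientations are given as a rotation vector (axis times angle).
In Python, from cell import readout, cams, job gives the robot as it stands.
- The arm moves only by the tool drive_tool, never from a script. Its argument "commands" is a list of rows, each a list of 3 entries, a list of its own where there are three numbers: the turn, a rotation vector about the tool's x, y, z in rad, then the shift along the tool's x, y, z in cm, then the gripper's target within -1 to 1 (fully open at 1, half-way at 0, shut at -1). A call has 1 to 20 rows; each row is the pose to reach, as a shift and turn from the pose commanded when the call began, along the tool's axes at that moment; what a row does not reach only later rows make up. A row lasts 1/12 s, in which the tool goes at most 41.7 mm and 7.16 degrees, less where a joint would pass 70% of its speed; a pose out of reach is approached as far as the arm can. A call with a gripper value outside its range is refused whole. The fingers move at their own pace and stop on an object; "newtons" is the grip in N (left out, the last holds). Time passes only in rows, so rows that repeat a pose let the fingers close. It gives the time, the measured TCP pose, the force, the opening and the grip force at its end, in the units of the state.
- readout.observe(): the state, without advancing time (a new reading comes with each control period).
- cams.get_image(name): name is "scene" or "top" or "wrist"; returns the picture (384x512x3 uint8, blue, green, red); there is no depth.
- cams.camera_info(name): a dict with "camera_matrix" (3x3 intrinsics, pixels), "R" (3x3) and "t" (3): a world point X has camera coordinates R X + t. Camera axes: x right, y down, z forward; pixel columns grow to the right and rows downward; lengths in m; the calibration is good to about 2 mm. A picture is of the moment at which its call begins: read the wrist's pose just before it. camera_info takes no time and is no camera call; for the wrist camera it gives the pose at the moment of the call.
- job.sign_off(): hands the job in; it is judged then, once.
The state is a dict: "clock": time; "joints": joint angles; "dq": joint speeds; "joint_efforts": joint torques, N m; "position": TCP position; "ee_rot": TCP orientation; "force": force on the tool from outside, world axes, zero at the start; "ft_torque": the same for the moment, N m; "width": opening from 0.0 (shut) to 1.0 (fully open); "gripper_force": force on a finger pad.
Only numpy, scipy, OpenCV 4.12 (cv2) and the standard library are available. Lean on these libraries where they do the work, as an engineer would, in place of code of your own. Each camera call takes 0.05 s, during which the arm holds its last target. There are 200 camera calls.

### The job

Make up the counterweight for the fossil's mount: take the ring-shaped steel weights from the mat and slip them one at a time over the spindle of the spring scale, easing each down gently until it lies flat, until the scale's pointer comes to rest in the gap between the two tabs on the column, then stop. The scale is delicate, so never lean on it or drop a weight on it; leave the spare weights and everything else where they are.

Things in the scene. Friction and masses are not known exactly. Their poses are not given: they have to be found in the camera images.
- w0: loose ring-shaped steel weight, outer diameter 48 mm, 20 mm high, with a through hole of 17.5 mm; about 0.24 kg (within 6 %); all four are alike. Lies flat on a 3 mm rubber mat, about 90 to 140 mm from its neighbours. Origin: centre of its underside, on the ring's axis; z up.
- w1: loose ring-shaped steel weight, outer diameter 48 mm, 20 mm high, with a through hole of 17.5 mm; about 0.24 kg (within 6 %); all four are alike. Lies flat on a 3 mm rubber mat, about 90 to 140 mm from its neighbours. Origin: centre of its underside, on the ring's axis; z up.
- w2: loose ring-shaped steel weight, outer diameter 48 mm, 20 mm high, with a through hole of 17.5 mm; about 0.24 kg (within 6 %); all four are alike. Lies flat on a 3 mm rubber mat, about 90 to 140 mm from its neighbours. Origin: centre of its underside, on the ring's axis; z up.
- w3: loose ring-shaped steel weight, outer diameter 48 mm, 20 mm high, with a through hole of 17.5 mm; about 0.24 kg (within 6 %); all four are alike. Lies flat on a 3 mm rubber mat, about 90 to 140 mm from its neighbours. Origin: centre of its underside, on the ring's axis; z up.
- scale: spring scale, fixed to the bench; grey base 170 (x) x 130 (y) x 28 mm, neck to 48 mm. Origin: centre of its underside; z up. A round flat pan, 90 mm across, moves straight up and down over the origin; its upper face is 115 mm above the bench when joint pan reads 0. Delicate: it bears at most 15 N in all, counting resting weights (2.4 N each), pushes and knocks.
- pan_seat (a point): centre of the pan's upper face; moves with the pan; axes as the scale's. An upright steel spindle, 15 mm across, 66 mm tall above the pan, with a flat tip, stands off the centre on a stiff, flush turntable: its axis is 11 mm from this point, in any direction, different each time. Which is not measured: look or feel for it. It takes up to three weights, stacked.
- pan (a joint): sink of the pan in m, down positive: 0 = top, 0.060 = bottom stop. Spring about 260 N/m, lightly damped; one weight sinks it about 9 mm. Empty it rests between 0.001 and 0.011, different each time. The pointer, 4 mm thick, fixed to the pan, lies in the gap between the tabs from about 0.0245 to 0.0355. Two or three weights bring it there.
- gap (a point): middle of the 15 mm gap between the two dark tabs on the +y side of the index column (134 mm tall, 74 mm from the scale's origin on its far, +x, side). Fixed. The pan's dark pointer runs down beside the tabs and is level with this point when joint pan reads 0.030.
- slug: solid steel cylinder without a hole, 42 mm diameter, 26 mm high, standing on the mat among the weights. Origin: centre of its underside. Not to be touched.
- fossil: small rough fossil lump, about 46 x 34 x 36 mm, on the mat among the weights. Origin: centre of its underside. Not to be touched.
- jacket: open plaster jacket, bowl shaped, 110 mm across, 45 mm high. Origin: centre of its underside. Not to be touched.
- tub: white plastic tub, 90 mm across, 105 mm high. Origin: centre of its underside. Not to be touched.
- brush: paint brush with a blue handle lying on the bench at the -y side of the scale, about 200 mm long. Origin: underside, mid-length. Not to be touched.
- pick: wooden-handled steel preparation pick lying on the bench beyond the mat, 160 mm long. Origin: underside, mid-length. Not to be touched.
- water: clear plastic water bottle, 64 mm diameter, 190 mm high. Origin: centre of its underside. Not to be touched.
Things that resemble listed ones, but are neither listed nor needed, are in the scene too. What is shaped like the w1 but orange is not meant.

How it is judged:
On the way, in this order (a step that is already met when the one before it is completed fails the run):
1. one weight lies flat on the pan around the spindle, let go, and no second one yet (((horizontal distance between w0 and pan_seat below 0.018 m and z of w0 in the frame of pan_seat between -0.005 and 0.005 m) or (horizontal distance between w1 and pan_seat below 0.018 m and z of w1 in the frame of pan_seat between -0.005 and 0.005 m) or (horizontal distance between w2 and pan_seat below 0.018 m and z of w2 in the frame of pan_seat between -0.005 and 0.005 m) or (horizontal distance between w3 and pan_seat below 0.018 m and z of w3 in the frame of pan_seat between -0.005 and 0.005 m)) and not ((horizontal distance between w0 and pan_seat below 0.018 m and z of w0 in the frame of pan_seat between 0.015 and 0.025 m) or (horizontal distance between w1 and pan_seat below 0.018 m and z of w1 in the frame of pan_seat between 0.015 and 0.025 m) or (horizontal distance between w2 and pan_seat below 0.018 m and z of w2 in the frame of pan_seat between 0.015 and 0.025 m) or (horizontal distance between w3 and pan_seat below 0.018 m and z of w3 in the frame of pan_seat between 0.015 and 0.025 m)) and not ((horizontal distance between w0 and pan_seat below 0.018 m and z of w0 in the frame of pan_seat between 0.035 and 0.045 m) or (horizontal distance between w1 and pan_seat below 0.018 m and z of w1 in the frame of pan_seat between 0.035 and 0.045 m) or (horizontal distance between w2 and pan_seat below 0.018 m and z of w2 in the frame of pan_seat between 0.035 and 0.045 m) or (horizontal distance between w3 and pan_seat below 0.018 m and z of w3 in the frame of pan_seat between 0.035 and 0.045 m)) and contact force between the fingers and w0 below 0.1 N and contact force between the fingers and w1 below 0.1 N and contact force between the fingers and w2 below 0.1 N and contact force between the fingers and w3 below 0.1 N), for 0.2 s.
2. a second weight lies flat on the first, let go, and no third one yet (((horizontal distance between w0 and pan_seat below 0.018 m and z of w0 in the frame of pan_seat between -0.005 and 0.005 m) or (horizontal distance between w1 and pan_seat below 0.018 m and z of w1 in the frame of pan_seat between -0.005 and 0.005 m) or (horizontal distance between w2 and pan_seat below 0.018 m and z of w2 in the frame of pan_seat between -0.005 and 0.005 m) or (horizontal distance between w3 and pan_seat below 0.018 m and z of w3 in the frame of pan_seat between -0.005 and 0.005 m)) and ((horizontal distance between w0 and pan_seat below 0.018 m and z of w0 in the frame of pan_seat between 0.015 and 0.025 m) or (horizontal distance between w1 and pan_seat below 0.018 m and z of w1 in the frame of pan_seat between 0.015 and 0.025 m) or (horizontal distance between w2 and pan_seat below 0.018 m and z of w2 in the frame of pan_seat between 0.015 and 0.025 m) or (horizontal distance between w3 and pan_seat below 0.018 m and z of w3 in the frame of pan_seat between 0.015 and 0.025 m)) and not ((horizontal distance between w0 and pan_seat below 0.018 m and z of w0 in the frame of pan_seat between 0.035 and 0.045 m) or (horizontal distance between w1 and pan_seat below 0.018 m and z of w1 in the frame of pan_seat between 0.035 and 0.045 m) or (horizontal distance between w2 and pan_seat below 0.018 m and z of w2 in the frame of pan_seat between 0.035 and 0.045 m) or (horizontal distance between w3 and pan_seat below 0.018 m and z of w3 in the frame of pan_seat between 0.035 and 0.045 m)) and contact force between the fingers and w0 below 0.1 N and contact force between the fingers and w1 below 0.1 N and contact force between the fingers and w2 below 0.1 N and contact force between the fingers and w3 below 0.1 N), for 0.2 s.
At the end, for the whole second after the job is handed in: The pan is at rest with the pointer between the tabs (joint pan between 0.0235 and 0.0365 m); two or three weights are stacked flat around the spindle (within 18 mm of the pan's centre, heights within 5 mm); every other weight is within 40 mm of where it started (value of joint pan between 0.0235 and 0.0365 m and velocity of joint pan between -0.01 and 0.01 m/s and ((horizontal distance between w0 and pan_seat below 0.018 m and z of w0 in the frame of pan_seat between -0.005 and 0.005 m) or (horizontal distance between w1 and pan_seat below 0.018 m and z of w1 in the frame of pan_seat between -0.005 and 0.005 m) or (horizontal distance between w2 and pan_seat below 0.018 m and z of w2 in the frame of pan_seat between -0.005 and 0.005 m) or (horizontal distance between w3 and pan_seat below 0.018 m and z of w3 in the frame of pan_seat between -0.005 and 0.005 m)) and ((horizontal distance between w0 and pan_seat below 0.018 m and z of w0 in the frame of pan_seat between 0.015 and 0.025 m) or (horizontal distance between w1 and pan_seat below 0.018 m and z of w1 in the frame of pan_seat between 0.015 and 0.025 m) or (horizontal distance between w2 and pan_seat below 0.018 m and z of w2 in the frame of pan_seat between 0.015 and 0.025 m) or (horizontal distance between w3 and pan_seat below 0.018 m and z of w3 in the frame of pan_seat between 0.015 and 0.025 m)) and ((horizontal distance between w0 and pan_seat below 0.018 m and z of w0 in the frame of pan_seat below 0.046 m) or distance of w0 from where it was at the start of the episode below 0.04 m) and ((horizontal distance between w1 and pan_seat below 0.018 m and z of w1 in the frame of pan_seat below 0.046 m) or distance of w1 from where it was at the start of the episode below 0.04 m) and ((horizontal distance between w2 and pan_seat below 0.018 m and z of w2 in the frame of pan_seat below 0.046 m) or distance of w2 from where it was at the start of the episode below 0.04 m) and ((horizontal distance between w3 and pan_seat below 0.018 m and z of w3 in the frame of pan_seat below 0.046 m) or distance of w3 from where it was at the start of the episode below 0.04 m)); the robot touches nothing.
It fails at once if the scale is loaded, pressed or knocked with more than 15 N (contact force between anything else and scale above 15 N).
It fails at once if a bystander is moved by more than 30 mm (distance of any of slug, fossil, jacket, tub, brush, pick, water from where it was at the start of the episode above 0.03 m).
It also fails if it takes over 72 s, if anything falls off the work surface, if the arm or the gripper's body presses on something with over 40 N, if the wrist force passes 120 N, or if a joint passes its speed limit or range.

## Working session

There is one attempt and no reset: what is moved stays moved. The work goes in short steps, Python scripts to look and compute and a tool call to move; the robot and the scene stay as the last step left them, time stands still between calls to the robot, and variables do not carry over. Pictures are saved under pics/ and viewed, at most 10 in all, crops included, and the job is handed in when it is done.

Besides the shell and the picture viewer there is one more tool, called after ">>>" by a JSON object that holds its "op" and its "data". drive_tool: Moves the arm, as the interface text tells. Its arguments: {"type":"object","properties":{"commands":{"type":"array"},"newtons":{"type":"number"}},"required":["commands"]}

```bash
mkdir -p pics; cat > h.py <<'E'
import numpy as np,cv2
from scipy.spatial.transform import Rotation as Rn
from cell import readout,cams,job
def ray(info,u,v,z):
    K=np.array(info["camera_matrix"]);R=np.array(info["R"]);t=np.array(info["t"])
    c=-R.T@t; d=R.T@np.linalg.solve(K,[u,v,1.]); return c+d*(z-c[2])/d[2]
def proj(info,X):
    p=np.array(info["camera_matrix"])@(np.array(info["R"])@np.array(X)+np.array(info["t"])); return p[:2]/p[2]
def shift(target):  # cm in tool axes
    s=readout.observe(); return Rn.from_rotvec(s["ee_rot"]).inv().apply(np.array(target)-s["position"])*100
E
python3 - <<'E'
from h import *
print(readout.observe())
a=cams.get_image("scene");b=cams.get_image("top")
cv2.imwrite("pics/scene.png",a);cv2.imwrite("pics/top.png",cv2.resize(b,(800,600),interpolation=cv2.INTER_CUBIC))
for n in("scene","top"):
  i=cams.camera_info(n);print(n,-np.array(i["R"]).T@i["t"],i["R"],i["camera_matrix"])
E
```

```text
{'clock': 0.0, 'joints': array([-1.43062454,  0.43521158,  0.02496891,  1.57408881, -0.01158857,
        1.13402428, -0.07513419]), 'dq': array([-0.0007118 ,  0.0005495 , -0.00197106, -0.00073155, -0.00034919,
        0.00050264,  0.00155407]), 'joint_efforts': array([-2.41481484e-04, -6.67861032e+01,  9.84680839e-01, -3.14451098e+01,
       -6.05829782e-02,  4.31633054e-02,  1.69695641e-04]), 'position': array([0.15017944, 0.60615571, 0.22595523]), 'ee_rot': array([-3.80552968e-01, -3.11841703e+00,  2.49237967e-03]), 'force': array([ 0.31629196, -0.57004529,  0.49398829]), 'ft_torque': array([-0.0296375 , -0.02063106, -0.02459625]), 'gripper_force': 0.0, 'width': 1.0007826581554422}
scene [0.96316572 0.40212619 1.02928443] [[-0.78930395  0.61400196  0.00092901]
 [ 0.51266697  0.65986823 -0.54931456]
 [-0.33789324 -0.43309988 -0.83561513]] [[422.08195261   0.         251.93706302]
 [  0.         422.08195261 192.64103633]
 [  0.           0.           1.        ]]
top [ 0.44852634 -0.11152446  1.26777205] [[ 0.0118204  -0.9999291  -0.00144241]
 [-0.99355108 -0.0115823  -0.1127923 ]
 [ 0.11276759  0.00276636 -0.99361754]] [[469.44487969   0.         252.33000231]
 [  0.         469.44487969 192.53116883]
 [  0.           0.           1.        ]]
```

View pics/top.png

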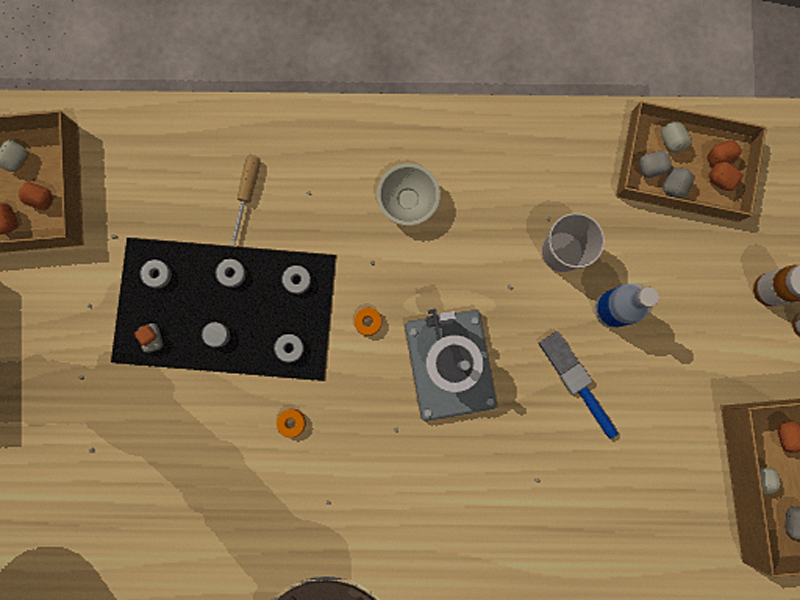

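View pics/scene.png

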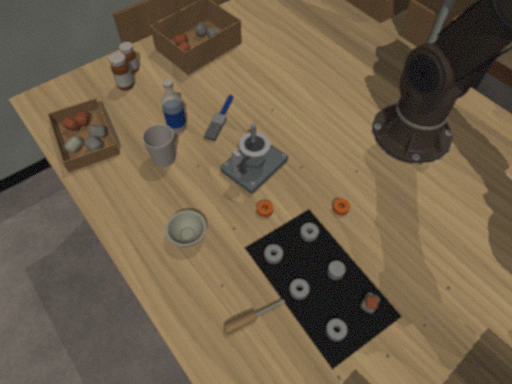

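```bash
python3 - <<'E'
from h import *
i=cams.camera_info("top");k=.64
for n,u,v,z in [("A",289,348,.023),("B",296,279,.023),("C",230,272,.023),("D",155,273,.023),("slug",215,334,.029),("pan",455,363,.11),("spin",464.5,365.5,.175),("base1",405,323,.028),("base2",480,310,.028),("base3",496,409,.028),("base4",427,421,.028),("org1",368,321,.01)]:
  print(n,ray(i,u*k,v*k,z).round(4))
w=cams.camera_info("wrist");s=readout.observe();R=Rn.from_rotvec(s["ee_rot"]).as_matrix()
c=-np.array(w["R"]).T@w["t"];print("cam in tool",R.T@(c-s["position"]),np.array(w["R"])@R,w["camera_matrix"]);print(R)
print(shift([.42,.07,.25]))
E
```

```text
A [0.5072 0.0695 0.023 ]
B [0.6255 0.0608 0.023 ]
C [0.6363 0.1744 0.023 ]
D [0.6331 0.3031 0.023 ]
slug [0.5291 0.1945 0.029 ]
pan [ 0.4826 -0.205   0.11  ]
spin [ 0.4772 -0.2139  0.175 ]
base1 [ 0.5516 -0.1267  0.028 ]
base2 [ 0.5753 -0.2539  0.028 ]
base3 [ 0.4091 -0.2804  0.028 ]
base4 [ 0.3879 -0.1651  0.028 ]
org1 [ 0.5558 -0.0632  0.01  ]
cam in tool [ 0.0795636  -0.00064968 -0.15780285] [[ 1.79890595e-04  9.99998530e-01  1.70511496e-03]
 [-9.55231204e-01  6.76312696e-04 -2.95859578e-01]
 [-2.95860296e-01 -1.57555666e-03  9.55229921e-01]] [[274.67259145   0.         256.06976863]
 [  0.         274.67259145 194.44256265]
 [  0.           0.           1.        ]]
[[-9.70655965e-01  2.40472358e-01 -2.05414901e-04]
 [ 2.40472407e-01  9.70654967e-01 -1.39866681e-03]
 [-1.36953712e-04 -1.40702090e-03 -9.99999001e-01]]
[-39.08298983 -45.56240588  -2.3263997 ]
```

```bash
python3 - <<'E'
from h import *
s=readout.observe();R=Rn.from_rotvec(s["ee_rot"])
print((R.inv()*Rn.from_matrix([[-1,0,0],[0,1,0],[0,0,-1]])).as_rotvec(),shift([.507,.0695,.09]))
E
```

```text
[-1.41672914e-03 -3.45694077e-05 -2.42852568e-01] [-47.53752908 -43.49631678  13.67186714]
```

>>> {"op": "drive_tool", "data": {"commands": [[[0,0,-0.243],[-47.5,-43.5,13.7],0.4],[[0,0,-0.243],[-47.5,-43.5,13.7],0.4],[[0,0,-0.243],[-47.5,-43.5,13.7],0.4],[[0,0,-0.243],[-47.5,-43.5,13.7],0.4],[[0,0,-0.243],[-47.5,-43.5,13.7],0.4],[[0,0,-0.243],[-47.5,-43.5,13.7],0.4],[[0,0,-0.243],[-47.5,-43.5,13.7],0.4],[[0,0,-0.243],[-47.5,-43.5,13.7],0.4],[[0,0,-0.243],[-47.5,-43.5,13.7],0.4],[[0,0,-0.243],[-47.5,-43.5,13.7],0.4],[[0,0,-0.243],[-47.5,-43.5,13.7],0.4],[[0,0,-0.243],[-47.5,-43.5,13.7],0.4],[[0,0,-0.243],[-47.5,-43.5,13.7],0.4],[[0,0,-0.243],[-47.5,-43.5,13.7],0.4],[[0,0,-0.243],[-47.5,-43.5,13.7],0.4],[[0,0,-0.243],[-47.5,-43.5,13.7],0.4],[[0,0,-0.243],[-47.5,-43.5,13.7],0.4],[[0,0,-0.243],[-47.5,-43.5,13.7],0.4],[[0,0,-0.243],[-47.5,-43.5,13.7],0.4],[[0,0,-0.243],[-47.5,-43.5,13.7],0.4]]}}

```text
clock: 1.77
position: [0.506, 0.0717, 0.0898]
ee_rot: [0.003, -3.141, -0.001]
force: [-0.0, -0.2, 0.2]
width: 0.705
gripper_force: 0.0
```

```bash
python3 - <<'E'
from h import *
s=readout.observe();print(s["position"],s["ee_rot"],s["joints"],s["dq"].max(),s["width"])
w=cams.camera_info("wrist");a=cams.get_image("wrist");cv2.imwrite("pics/w1.png",cv2.resize(a,(800,600),interpolation=cv2.INTER_CUBIC))
print(proj(w,[.507,.0695,.023])/.64, proj(w,s["position"])/.64)
E
```

```text
[0.50602046 0.07169915 0.08975567] [ 3.44444221e-03 -3.14105674e+00 -1.05007016e-03] [-0.35812196  0.41824025  0.14893473  2.01289518 -0.09300542  0.71709339
  1.42134054] 0.003153759982805574 0.7046578602547491
[398.18995563 323.22908782] [402.74831602 376.55213706]
```

View pics/w1.png

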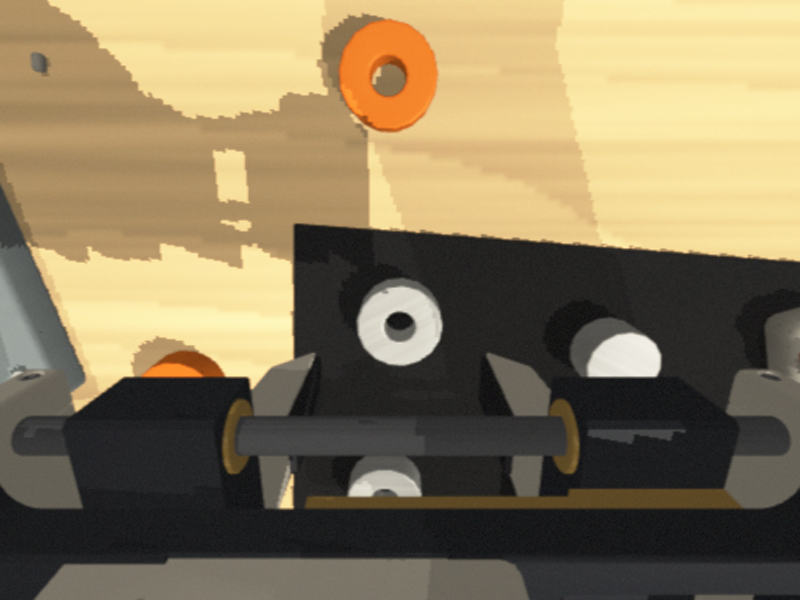

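```bash
cat >> h.py <<'E'
def ring(img,guess,z,info,thr=150,name=None):
    """top-face ellipse (blob of bright pixels near guess) -> world"""
    g=cv2.GaussianBlur(cv2.resize(img,None,fx=4,fy=4,interpolation=cv2.INTER_CUBIC).min(2),(5,5),0)
    gx,gy=np.array(guess)*4; r=160
    x0=int(max(gx-r,0));y0=int(max(gy-r,0)); c=g[y0:y0+2*r,x0:x0+2*r]
    cs,_=cv2.findContours((c>thr).astype(np.uint8),cv2.RETR_EXTERNAL,cv2.CHAIN_APPROX_NONE)
    k=min((q for q in cs if cv2.contourArea(q)>3000),key=lambda q:np.hypot(*(np.array(cv2.fitEllipse(cv2.convexHull(q))[0])+[x0-gx,y0-gy])))
    e=cv2.fitEllipse(cv2.convexHull(k)); p=(np.array(e[0])+[x0+.5,y0+.5])/4-.5
    return p,np.array(e[1])/4,ray(info,*p,z)
E
python3 - <<'E'
from h import *
w=cams.camera_info("wrist");a=cams.get_image("wrist")
for t in(140,170,200):
  p,e,X=ring(a,(255.5,207),.023,w,t);print(t,p/.64,e/.64,X, shift([X[0],X[1],.009]))
E
```

```text
140 [398.86052608 324.82973337] [78.96598577 83.80376101] [0.50807574 0.07001382 0.023     ] [-0.18797503 -0.1807269   8.09328825]
170 [398.95131588 324.99350309] [77.61099935 82.28754401] [0.50817243 0.07006454 0.023     ] [-0.19765792 -0.17568085  8.09329112]
200 [399.0103662 325.4222095] [75.60122609 77.27013826] [0.50842598 0.07009792 0.023     ] [-0.22302154 -0.17240884  8.09329234]
```

>>> {"op": "drive_tool", "data": {"commands": [[[0,0,0],[-0.2,-0.2,4],0.4],[[0,0,0],[-0.2,-0.2,6.5],0.4],[[0,0,0],[-0.2,-0.2,8.1],0.4],[[0,0,0],[-0.2,-0.2,8.1],0.4],[[0,0,0],[-0.2,-0.2,8.1],-0.2],[[0,0,0],[-0.2,-0.2,8.1],-0.2],[[0,0,0],[-0.2,-0.2,8.1],-0.2],[[0,0,0],[-0.2,-0.2,8.1],-0.2],[[0,0,0],[-0.2,-0.2,8.1],-0.2],[[0,0,0],[-0.2,-0.2,8.1],-0.2]], "newtons": 25}}

```text
clock: 2.7
position: [0.5097, 0.0689, 0.01]
ee_rot: [-0.001, 3.139, 0.002]
force: [-1.7, 2.0, 8.4]
width: 0.511
gripper_force: 25.0
```

```bash
python3 - <<'E'
from h import *
s=readout.observe();print(s["position"],s["force"]); print(shift([.477,-.214,.21]))
E
```

```text
[0.50972292 0.06885053 0.00999153] [-1.74339507  1.99758599  8.37620714]
[  3.23996902 -28.26290232 -20.03738817]
```

>>> {"op": "drive_tool", "data": {"commands": [[[0,0,0],[0,0,-4],-0.2],[[0,0,0],[0,0,-8],-0.2],[[0,0,0],[0,0,-12],-0.2],[[0,0,0],[-0.5,-4,-16],-0.2],[[0,0,0],[-1,-8,-20],-0.2],[[0,0,0],[-1.5,-12,-22.5],-0.2],[[0,0,0],[-1.5,-16,-22.5],-0.2],[[0,0,0],[-1.5,-20,-22.5],-0.2],[[0,0,0],[-1.5,-24,-22.5],-0.2],[[0,0,0],[-1.5,-27,-22.5],-0.2],[[0,0,0],[-1.5,-28.3,-22.5],-0.2],[[0,0,0],[-1.5,-28.3,-22.5],-0.2],[[0,0,0],[-1.5,-28.3,-22.5],-0.2],[[0,0,0],[-1.5,-28.3,-22.5],-0.2]]}}

```text
clock: 3.87
position: [0.5235, -0.2139, 0.2336]
ee_rot: [0.001, -3.141, -0.002]
force: [0.7, 1.2, -2.8]
width: 0.513
gripper_force: 25.0
```

```bash
python3 - <<'E'
from h import *
s=readout.observe();print(s["position"],s["ee_rot"],s["dq"].max(),s["force"])
w=cams.camera_info("wrist");a=cams.get_image("wrist");cv2.imwrite("pics/w2raw.png",a);cv2.imwrite("pics/w2.png",cv2.resize(a,(800,600),interpolation=cv2.INTER_CUBIC))
print(proj(w,[.477,-.214,.173])/.64, proj(w,s["position"]-[0,0,-.013])/.64)
E
```

```text
[ 0.52347152 -0.21388015  0.23355607] [ 5.14232130e-04 -3.14108614e+00 -1.61966279e-03] 0.003103959293600734 [ 0.69947259  1.16707014 -2.82435671]
[402.1673406  239.54130435] [403.02461846 392.29419256]
```

View pics/w2.png

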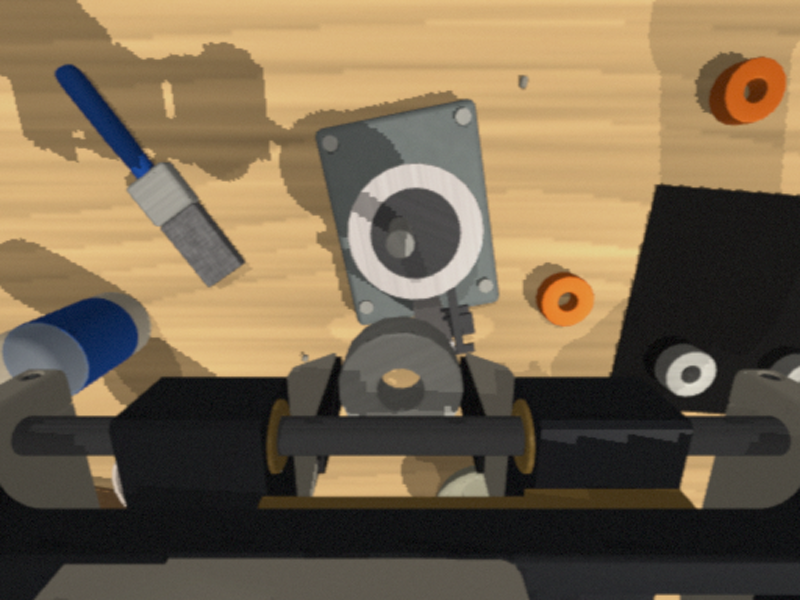

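```bash
python3 - <<'E'
import cv2,numpy as np
a=cv2.imread("pics/w2raw.png")
p=a[140:178,225:295];q=a[215:265,215:295]
cv2.imwrite("pics/w2c.png",np.vstack([cv2.resize(np.clip(p.astype(float)*1.5,0,255).astype(np.uint8),(560,304),interpolation=cv2.INTER_CUBIC),cv2.resize(q[:36,10:],(560,288),interpolation=cv2.INTER_CUBIC)]))
E
```

```text
(no output)
```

View pics/w2c.png

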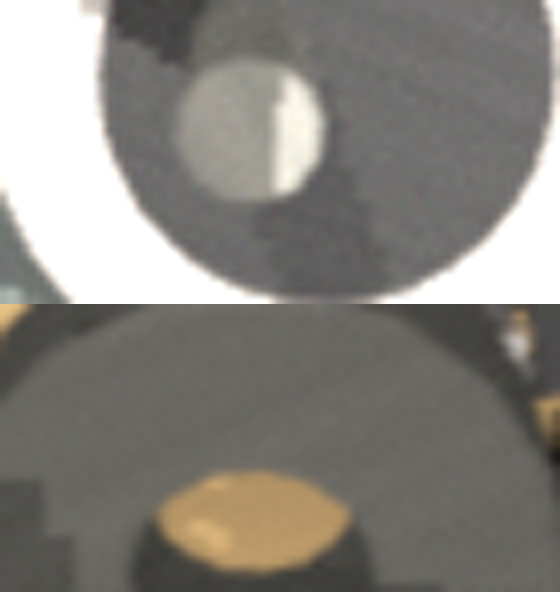

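```bash
python3 - <<'E'
from h import *
w=cams.camera_info("wrist");s=readout.observe();P=s["position"]
a=np.linspace(0,2*np.pi,200)
def ell(c,r):
  q=np.array([proj(w,[c[0]+r*np.cos(t),c[1]+r*np.sin(t),c[2]]) for t in a]);return q.min(0).round(1),q.max(0).round(1)
for h in (.009,.013):
  for dx in(-.002,0,.002): print(h,dx,ell(P+[dx,0,h],.00875))
for z in(.168,.172,.176): 
  X=ray(w,255.9,155.9,z);print(z,X,ell(X,.0075))
print("pan",ray(w,416*.64,231*.64,.107))
E
```

```text
0.009 -0.002 (array([243.3, 231.5]), array([272.4, 257.8]))
0.009 0 (array([243.3, 234.6]), array([272.3, 260.7]))
0.009 0.002 (array([243.4, 237.7]), array([272.3, 263.5]))
0.013 -0.002 (array([243. , 234.5]), array([272.8, 261.2]))
0.013 0 (array([243. , 237.6]), array([272.7, 264.2]))
0.013 0.002 (array([243.1, 240.7]), array([272.7, 267.1]))
0.168 [ 0.48013689 -0.21454963  0.168     ] (array([246.7, 146.6]), array([265.1, 165. ]))
0.172 [ 0.47949067 -0.21454629  0.172     ] (array([246.5, 146.5]), array([265.3, 165.1]))
0.176 [ 0.47884444 -0.21454296  0.176     ] (array([246.4, 146.3]), array([265.4, 165.3]))
pan [ 0.48164476 -0.2039668   0.107     ]
```

>>> {"op": "drive_tool", "data": {"commands": [[[0,0,0],[2,0,0],-0.2],[[0,0,0],[4.2,0,0],-0.2],[[0,0,0],[4.2,0,0],-0.2],[[0,0,0],[4.2,0,2],-0.2],[[0,0,0],[4.2,0,3.5],-0.2],[[0,0,0],[4.2,0,4.5],-0.2],[[0,0,0],[4.2,0,4.5],-0.2],[[0,0,0],[4.2,0,4.5],-0.2],[[0,0,0],[4.2,0,4.5],-0.2]]}}

```text
clock: 4.67
position: [0.4824, -0.2146, 0.1894]
ee_rot: [-0.001, 3.141, -0.0]
force: [0.1, 0.7, -2.2]
width: 0.513
gripper_force: 25.0
```

```bash
python3 - <<'E'
from h import *
s=readout.observe();print(s["position"],s["ee_rot"],s["force"],s["ft_torque"])
w=cams.camera_info("wrist");a=cams.get_image("wrist");cv2.imwrite("pics/w3raw.png",a)
cv2.imwrite("pics/w3.png",cv2.resize(np.clip(a[200:270,210:300].astype(float)*1.5,0,255).astype(np.uint8),(720,560),interpolation=cv2.INTER_CUBIC))
E
```

```text
[ 0.482412   -0.21456355  0.18940772] [-1.36540691e-03  3.14072738e+00 -2.79218532e-04] [ 0.06219152  0.66842988 -2.15744325] [-0.01037549  0.01184039  0.02595714]
```

View pics/w3.png

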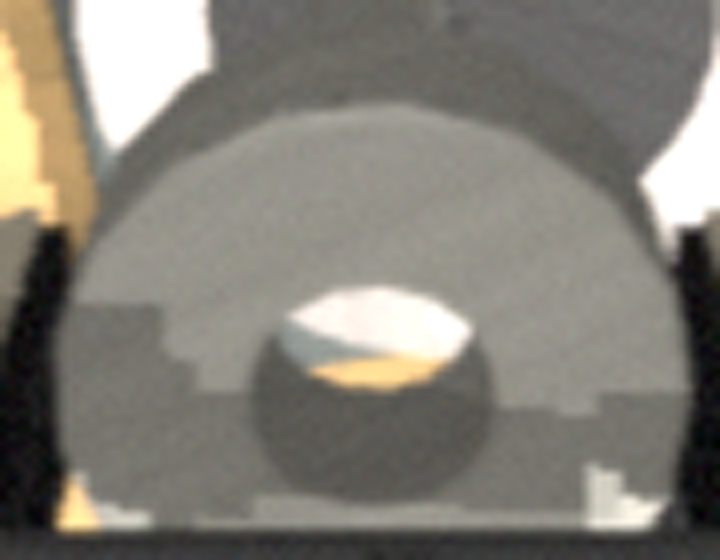

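```bash
python3 - <<'E'
from h import *
from scipy.optimize import least_squares
w=cams.camera_info("wrist");P=readout.observe()["position"]
a=np.linspace(0,2*np.pi,200)
def res(d):
  q=np.array([proj(w,P+[d[0]+.00875*np.cos(t),d[1]+.00875*np.sin(t),d[2]]) for t in a])
  return np.r_[q.min(0),q.max(0)]-[210+252.5/8-.5,200+286.5/8-.5,210+495.5/8-.5,200+502.5/8-.5]
r=least_squares(res,[0,0,.013],x_scale=.001);print(r.x,r.fun)
E
```

```text
[-0.00270776 -0.00093604  0.01539405] [ 0.05453236 -0.05986225 -0.05452259  0.06185138]
```

>>> {"op": "drive_tool", "data": {"commands": [[[0,0,0],[0.12,0.1,0],-0.2],[[0,0,0],[0.12,0.1,0.3],-0.2],[[0,0,0],[0.12,0.1,0.6],-0.2],[[0,0,0],[0.12,0.1,0.8],-0.2],[[0,0,0],[0.12,0.1,1.0],-0.2],[[0,0,0],[0.12,0.1,1.2],-0.2],[[0,0,0],[0.12,0.1,1.4],-0.2],[[0,0,0],[0.12,0.1,1.6],-0.2],[[0,0,0],[0.12,0.1,1.8],-0.2],[[0,0,0],[0.12,0.1,1.8],-0.2],[[0,0,0],[0.12,0.1,1.8],-0.2]]}}

```text
clock: 5.63
position: [0.4805, -0.2138, 0.1706]
ee_rot: [0.0, -3.141, -0.0]
force: [1.2, 0.1, -2.1]
width: 0.517
gripper_force: 25.0
```

```bash
python3 - <<'E'
from h import *
s=readout.observe();print(s["position"],s["ee_rot"],s["force"],s["ft_torque"])
a=cams.get_image("wrist");cv2.imwrite("pics/w4raw.png",a)
cv2.imwrite("pics/w4.png",cv2.resize(np.clip(a[130:270,180:330].astype(float)*1.5,0,255).astype(np.uint8),(600,560),interpolation=cv2.INTER_CUBIC))
E
```

```text
[ 0.48052041 -0.21376631  0.17058567] [ 1.86813041e-04 -3.14137787e+00 -1.53871487e-04] [ 1.19181016  0.12144224 -2.13936301] [0.03293935 0.00154107 0.03368636]
```

View pics/w4.png

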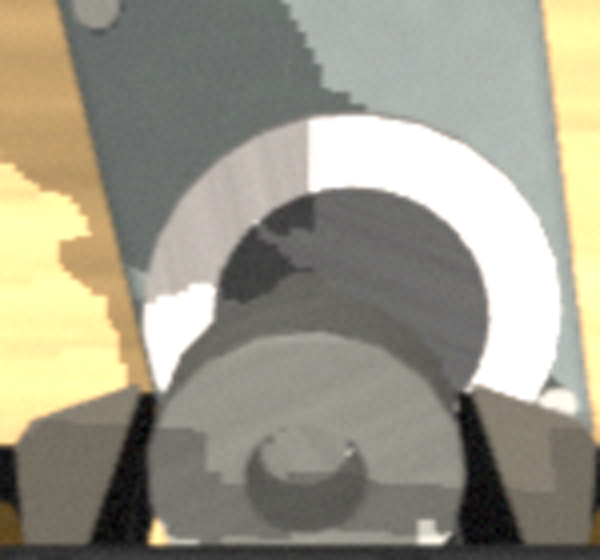

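>>> {"op": "drive_tool", "data": {"commands": [[[0,0,0],[0,0,0.3],-0.2],[[0,0,0],[0,0,0.6],-0.2],[[0,0,0],[0,0,1.0],-0.2],[[0,0,0],[0,0,1.4],-0.2],[[0,0,0],[0,0,1.8],-0.2],[[0,0,0],[0,0,2.2],-0.2],[[0,0,0],[0,0,2.6],-0.2],[[0,0,0],[0,0,3.0],-0.2],[[0,0,0],[0,0,3.0],-0.2],[[0,0,0],[0,0,3.0],-0.2]]}}

```text
clock: 6.52
position: [0.4804, -0.2138, 0.1405]
ee_rot: [0.0, -3.141, -0.0]
force: [-1.5, 0.4, -2.6]
width: 0.513
gripper_force: 25.0
```

```bash
python3 - <<'E'
from h import *
s=readout.observe();print(s["position"],s["force"],s["ft_torque"])
E
```

```text
[ 0.48040215 -0.21378315  0.14046608] [-1.53563164  0.41853829 -2.58842353] [ 0.0442981  -0.01926402 -0.00250122]
```

>>> {"op": "drive_tool", "data": {"commands": [[[0,0,0],[0,0,0.4],-0.2],[[0,0,0],[0,0,0.8],-0.2],[[0,0,0],[0,0,1.2],-0.2],[[0,0,0],[0,0,1.6],-0.2],[[0,0,0],[0,0,1.9],-0.2],[[0,0,0],[0,0,2.1],-0.2],[[0,0,0],[0,0,2.3],-0.2],[[0,0,0],[0,0,2.5],-0.2],[[0,0,0],[0,0,2.65],-0.2],[[0,0,0],[0,0,2.8],-0.2],[[0,0,0],[0,0,2.95],-0.2],[[0,0,0],[0,0,3.1],-0.2],[[0,0,0],[0,0,3.25],-0.2],[[0,0,0],[0,0,3.25],-0.2],[[0,0,0],[0,0,3.25],-0.2],[[0,0,0],[0,0,3.25],-0.2]]}}

```text
clock: 7.85
position: [0.4806, -0.2138, 0.1083]
ee_rot: [-0.0, 3.142, 0.0]
force: [-0.5, 0.7, -0.3]
width: 0.517
gripper_force: 25.0
```

```bash
python3 - <<'E'
from h import *
s=readout.observe();print(s["position"],s["force"],s["ft_torque"])
E
```

```text
[ 0.48057944 -0.2138178   0.10829493] [-0.50458568  0.71186366 -0.31124579] [ 0.00639911  0.09122102 -0.00545868]
```

>>> {"op": "drive_tool", "data": {"commands": [[[0,0,0],[0,0,0],0.3],[[0,0,0],[0,0,0],0.3],[[0,0,0],[0,0,0],0.3],[[0,0,0],[0,0,0],0.3],[[0,0,0],[0,0,0],0.3],[[0,0,0],[0,0,-2],0.3],[[0,0,0],[0,0,-5],0.3],[[0,0,0],[0,0,-8],0.3],[[0,0,0],[0,0,-11.5],0.3],[[0,0,0],[0,0,-11.5],0.3]]}}

```text
clock: 8.68
position: [0.4835, -0.2153, 0.2294]
ee_rot: [0.0, 3.132, -0.004]
force: [1.0, -0.7, -0.2]
width: 0.653
gripper_force: 0.0
```

```bash
python3 - <<'E'
from h import *
s=readout.observe();print(s["position"],s["force"],s["ft_torque"])
a=cams.get_image("wrist");cv2.imwrite("pics/w5raw.png",a);b=cams.get_image("scene");cv2.imwrite("pics/s5raw.png",b)
x=cv2.resize(a[110:260,150:350],(600,450),interpolation=cv2.INTER_CUBIC)
cv2.imwrite("pics/w5.png",x)
w=cams.camera_info("wrist");print(proj(w,[.4797,-.2145,.165]))
print(shift([.6255,.0608,.09]))
E
```

```text
[ 0.48351563 -0.21526044  0.22940943] [ 0.97154339 -0.69416886 -0.15632282] [-0.00424887 -0.04345026 -0.04790646]
[256.99525587 206.49734513]
[-14.37129794  27.49121637  13.48227394]
```

View pics/w5.png

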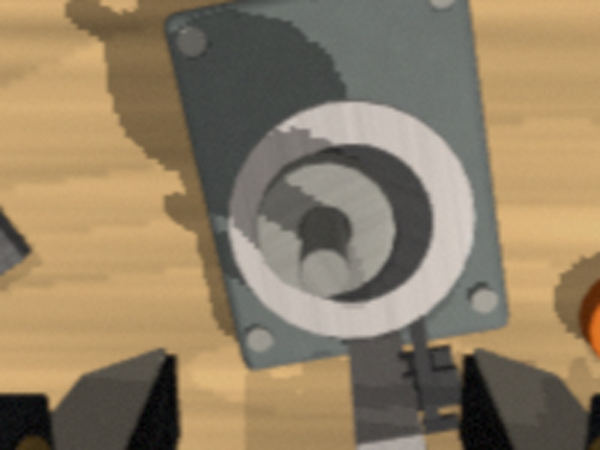

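>>> {"op": "drive_tool", "data": {"commands": [[[0,0,0],[-14.4,27.5,13.5],0.4],[[0,0,0],[-14.4,27.5,13.5],0.4],[[0,0,0],[-14.4,27.5,13.5],0.4],[[0,0,0],[-14.4,27.5,13.5],0.4],[[0,0,0],[-14.4,27.5,13.5],0.4],[[0,0,0],[-14.4,27.5,13.5],0.4],[[0,0,0],[-14.4,27.5,13.5],0.4],[[0,0,0],[-14.4,27.5,13.5],0.4],[[0,0,0],[-14.4,27.5,13.5],0.4],[[0,0,0],[-14.4,27.5,13.5],0.4],[[0,0,0],[-14.4,27.5,13.5],0.4],[[0,0,0],[-14.4,27.5,13.5],0.4],[[0,0,0],[-14.4,27.5,13.5],0.4]]}}

```text
clock: 9.87
position: [0.6242, 0.059, 0.0886]
ee_rot: [0.004, 3.141, -0.001]
force: [0.4, -0.8, -0.1]
width: 0.7
gripper_force: 0.0
```

```bash
python3 - <<'E'
from h import *
s=readout.observe();print(s["position"],s["ee_rot"],s["joints"])
R=Rn.from_rotvec(s["ee_rot"]);print("turn",(R.inv()*Rn.from_matrix([[-1,0,0],[0,1,0],[0,0,-1]])).as_rotvec())
w=cams.camera_info("wrist");a=cams.get_image("wrist");cv2.imwrite("pics/w6raw.png",a)
g=proj(w,[.6255,.0608,.023])
for t in(100,140,170):
  p,e,X=ring(a,g,.023,w,t);print(t,p/.64,g/.64,e/.64,X, shift([X[0],X[1],.009]))
E
```

```text
[0.62424077 0.0590354  0.08863308] [ 4.03837097e-03  3.14133911e+00 -1.08920140e-03] [-0.31816092  0.57768061  0.20489007  1.72827435 -0.14739742  0.85052771
  1.52002674]
turn [-0.00069346  0.00025076 -0.00257111]
100 [405.04614115 324.74171519] [405.56651416 324.30310749] [81.76528811 86.34641767] [0.62575744 0.06051242 0.023     ] [-0.13103858  0.12700147  7.97976564]
140 [405.1345706  325.44183135] [405.56651416 324.30310749] [79.15700078 84.69510078] [0.62616948 0.06056179 0.023     ] [-0.17223148  0.1320352   7.97978707]
170 [405.244416   325.59540868] [405.56651416 324.30310749] [78.03232074 83.39756131] [0.62626    0.06062271 0.023     ] [-0.1812691   0.13814792  7.97978943]
```

>>> {"op": "drive_tool", "data": {"commands": [[[0,0,-0.002],[-0.1,0.14,4],0.4],[[0,0,-0.002],[-0.1,0.14,6.5],0.4],[[0,0,-0.002],[-0.1,0.14,8.0],0.4],[[0,0,-0.002],[-0.1,0.14,8.0],0.4],[[0,0,-0.002],[-0.1,0.14,8.0],-0.2],[[0,0,-0.002],[-0.1,0.14,8.0],-0.2],[[0,0,-0.002],[-0.1,0.14,8.0],-0.2],[[0,0,-0.002],[-0.1,0.14,8.0],-0.2],[[0,0,-0.002],[-0.1,0.14,8.0],-0.2],[[0,0,-0.002],[-0.1,0.14,8.0],-0.2],[[0,0,-0.002],[-0.1,0.14,8.0],-0.2]], "newtons": 25}}

```text
clock: 10.83
position: [0.6268, 0.0623, 0.0099]
ee_rot: [-0.003, 3.139, 0.0]
force: [-0.9, -1.4, 8.0]
width: 0.517
gripper_force: 25.0
```

```bash
python3 - <<'E'
from h import *
s=readout.observe();print(s["position"],s["force"],s["ee_rot"]); X=[s["position"][0]]; print(shift([.525,-.214,.225]))
E
```

```text
[0.62675832 0.06234445 0.00991574] [-0.85271289 -1.40933842  7.97910015] [-2.76805012e-03  3.13883404e+00  2.58315644e-04]
[ 10.16520125 -27.61296361 -21.54101636]
```

>>> {"op": "drive_tool", "data": {"commands": [[[0,0,0],[0,0,-4],-0.2],[[0,0,0],[0,0,-8],-0.2],[[0,0,0],[0,0,-12],-0.2],[[0,0,0],[1.6,-3,-15],-0.2],[[0,0,0],[3.2,-6,-18],-0.2],[[0,0,0],[5,-9.5,-19],-0.2],[[0,0,0],[6.7,-12.5,-20],-0.2],[[0,0,0],[8.4,-15.7,-20],-0.2],[[0,0,0],[10.1,-19,-20],-0.2],[[0,0,0],[11.7,-22,-20],-0.2],[[0,0,0],[13.3,-25,-20],-0.2],[[0,0,0],[14.7,-27.6,-20],-0.2],[[0,0,0],[14.7,-27.6,-18.5],-0.2],[[0,0,0],[14.7,-27.6,-18],-0.2],[[0,0,0],[14.7,-27.6,-18],-0.2],[[0,0,0],[14.7,-27.6,-18],-0.2],[[0,0,0],[14.7,-27.6,-18],-0.2]]}}

```text
clock: 12.25
position: [0.4799, -0.2126, 0.1886]
ee_rot: [-0.007, 3.141, 0.0]
force: [0.4, 0.2, -2.5]
width: 0.518
gripper_force: 25.0
```

```bash
python3 - <<'E'
from h import *
s=readout.observe();print(s["position"],s["ee_rot"],s["force"],s["dq"].max())
R=Rn.from_rotvec(s["ee_rot"]);print("turn",(R.inv()*Rn.from_matrix([[-1,0,0],[0,1,0],[0,0,-1]])).as_rotvec())
a=cams.get_image("wrist");cv2.imwrite("pics/w7raw.png",a)
def up(i):return cv2.resize(i,None,fx=8,fy=8,interpolation=cv2.INTER_CUBIC)
o=cv2.imread("pics/w3raw.png")
for n,(u0,u1,v0,v1) in {"hole":(238,275,243,264),"upper":(222,290,211,240)}.items():
  r=cv2.matchTemplate(up(a[v0-6:v1+6,u0-6:u1+6]),up(o[v0:v1,u0:u1]),cv2.TM_CCOEFF_NORMED)
  _,m,_,l=cv2.minMaxLoc(r);print(n,m,np.array(l)/8-6)
E
```

```text
[ 0.47989799 -0.21258332  0.1886295 ] [-6.63472611e-03  3.14110317e+00  4.82446120e-04] [ 0.40031857  0.15142414 -2.49849338] 0.005920593631278886
turn [0.00030718 0.00048244 0.00422445]
hole 0.8961531519889832 [-0.5   1.75]
upper 0.9486658573150635 [-0.375  1.75 ]
```

>>> {"op": "drive_tool", "data": {"commands": [[[0,0,0.004],[0,-0.08,0.3],-0.2],[[0,0,0.004],[0,-0.08,0.7],-0.2],[[0,0,0.004],[0,-0.08,1.1],-0.2],[[0,0,0.004],[0,-0.08,1.4],-0.2],[[0,0,0.004],[0,-0.08,1.6],-0.2],[[0,0,0.004],[0,-0.08,1.8],-0.2],[[0,0,0.004],[0,-0.08,2.0],-0.2],[[0,0,0.004],[0,-0.08,2.2],-0.2],[[0,0,0.004],[0,-0.08,2.4],-0.2],[[0,0,0.004],[0,-0.08,2.6],-0.2],[[0,0,0.004],[0,-0.08,2.6],-0.2],[[0,0,0.004],[0,-0.08,2.6],-0.2]]}}

```text
clock: 13.3
position: [0.4791, -0.2145, 0.1621]
ee_rot: [-0.003, -3.141, -0.0]
force: [-0.3, 0.0, -3.2]
width: 0.518
gripper_force: 25.0
```

```bash
python3 - <<'E'
from h import *
f=[]
for k in range(3):
  a=cams.get_image("wrist");s=readout.observe();f.append(s["force"])
print(s["position"],np.mean(f,0),s["ft_torque"]);cv2.imwrite("pics/w8raw.png",a)
# bright-tip look inside hole, numerically coarse (hole region grey levels)
print(a[232:266:2,238:276:2].min(2))
E
```

```text
[ 0.47919856 -0.21453103  0.16234612] [ 0.12471827 -0.13676415 -2.08279895] [ 0.03009898 -0.01556715  0.05533895]
[[92 90 92 91 93 92 92 90 92 92 93 94 94 89 92 92 91 93 92]
 [95 92 96 95 95 94 93 96 93 95 93 94 93 94 93 93 94 94 93]
 [97 97 96 97 98 96 96 95 98 96 97 96 97 97 98 96 96 97 97]
 [95 98 98 95 94 94 93 88 81 90 94 95 98 96 97 97 97 95 97]
 [92 93 96 95 85 76 94 97 94 93 91 91 93 91 94 95 95 96 93]
 [92 91 94 96 89 90 93 95 95 96 94 89 90 94 93 92 95 94 95]
 [95 94 89 83 82 90 91 94 95 95 95 92 90 90 93 70 89 96 92]
 [97 95 73 54 68 90 92 95 96 94 94 92 93 92 87 66 75 96 94]
 [92 86 60 57 55 69 74 75 83 91 90 90 89 87 69 62 63 92 95]
 [76 72 55 54 54 59 66 72 75 72 74 76 71 64 57 55 57 85 91]
 [73 71 56 59 58 58 56 61 62 65 67 61 58 58 54 56 53 72 74]
 [74 71 57 55 55 58 57 55 57 56 57 59 57 57 60 54 58 71 74]
 [73 70 61 54 54 55 58 57 54 59 58 56 56 56 54 52 58 71 72]
 [71 72 63 58 56 56 57 55 56 57 58 56 55 56 57 57 66 71 73]
 [73 71 70 64 58 56 55 55 55 58 56 57 58 54 56 63 71 73 71]
 [94 95 93 89 87 71 67 65 67 66 60 57 58 63 65 72 74 72 74]
 [96 95 94 96 97 94 86 74 74 73 75 77 87 95 95 93 93 92 94]]
```

>>> {"op": "drive_tool", "data": {"commands": [[[0,0,0],[0,0,0.4],-0.2],[[0,0,0],[0,0,0.8],-0.2],[[0,0,0],[0,0,1.2],-0.2],[[0,0,0],[0,0,1.6],-0.2],[[0,0,0],[0,0,2.0],-0.2],[[0,0,0],[0,0,2.4],-0.2],[[0,0,0],[0,0,2.7],-0.2],[[0,0,0],[0,0,2.95],-0.2],[[0,0,0],[0,0,3.2],-0.2],[[0,0,0],[0,0,3.4],-0.2],[[0,0,0],[0,0,3.6],-0.2],[[0,0,0],[0,0,3.75],-0.2],[[0,0,0],[0,0,3.9],-0.2],[[0,0,0],[0,0,4.05],-0.2],[[0,0,0],[0,0,4.2],-0.2],[[0,0,0],[0,0,4.2],-0.2],[[0,0,0],[0,0,4.2],-0.2],[[0,0,0],[0,0,4.2],-0.2]]}}

```text
clock: 14.95
position: [0.4791, -0.2145, 0.1203]
ee_rot: [-0.003, -3.142, -0.0]
force: [-0.7, -0.2, -1.3]
width: 0.517
gripper_force: 25.0
```

```bash
python3 - <<'E'
from h import *
f=[]
for k in range(6):
  a=cams.get_image("wrist");s=readout.observe();f.append(s["force"])
print(s["position"],np.mean(f,0),s["ft_torque"])
E
```

```text
[ 0.47910125 -0.21449805  0.12026049] [-0.47956594  0.04601451 -1.15594521] [0.11628547 0.11833389 0.00586373]
```

>>> {"op": "drive_tool", "data": {"commands": [[[0,0,0],[0,0,0.15],-0.2],[[0,0,0],[0,0,0.3],-0.2],[[0,0,0],[0,0,0.35],-0.2],[[0,0,0],[0,0,0.35],-0.2],[[0,0,0],[0,0,0.35],0.3],[[0,0,0],[0,0,0.35],0.3],[[0,0,0],[0,0,0.35],0.3],[[0,0,0],[0,0,0.35],0.3],[[0,0,0],[0,0,0.35],0.3],[[0,0,0],[0,0,-2],0.3],[[0,0,0],[0,0,-5],0.3],[[0,0,0],[0,0,-8],0.3],[[0,0,0],[0,0,-11],0.3],[[0,0,0],[0,0,-11],0.3],[[0,0,0],[0,0,-11],0.3],[[0,0,0],[0,0,-11],0.3]]}}

```text
clock: 16.58
position: [0.4789, -0.2143, 0.2299]
ee_rot: [-0.003, -3.142, -0.0]
force: [-0.3, 0.5, 0.5]
width: 0.654
gripper_force: 0.0
```

```bash
python3 - <<'E'
from h import *
s=readout.observe();print(s["position"],s["force"])
a=cams.get_image("wrist");cv2.imwrite("pics/w9raw.png",a);b=cams.get_image("scene");cv2.imwrite("pics/s9raw.png",b)
w=cams.camera_info("wrist");i=cams.camera_info("scene")
x=cv2.resize(a[110:260,155:355],(800,600),interpolation=cv2.INTER_CUBIC)[:,120:740]
c=proj(i,[.545,-.165,.1]).astype(int);print(c)
z=cv2.resize(b[c[1]-40:c[1]+40,c[0]-40:c[0]+40] if 0 else b[110:200,215:295],None,fx=6,fy=6,interpolation=cv2.INTER_CUBIC)
z=cv2.copyMakeBorder(z,0,600-z.shape[0],0,0,cv2.BORDER_CONSTANT)
o=np.hstack([x,z]);o=cv2.resize(o,(800,int(600*800/o.shape[1])));cv2.imwrite("pics/w9.png",o)
# predicted pixels of pointer / gap in wrist view: pan centre
print(proj(w,[.4816,-.204,.09]))
E
```

```text
[ 0.47891237 -0.21428337  0.22989053] [-0.28596358  0.49121221  0.54116688]
[245 164]
[266.18962997 187.09436646]
```

View pics/w9.png

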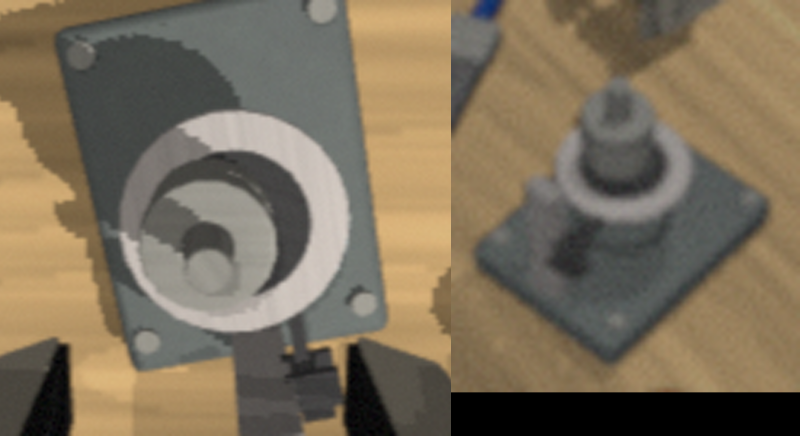

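>>> {"op": "drive_tool", "data": {"commands": [[[0,0,0],[-0.3,3,0],-1],[[0,-0.1,0],[-0.3,5.4,0],-1],[[0,-0.22,0],[-0.3,5.4,0],-1],[[0,-0.34,0],[-0.3,5.4,1],-1],[[0,-0.46,0],[-0.3,5.4,2],-1],[[0,-0.576,0],[-0.3,5.4,3],-1],[[0,-0.576,0],[-0.3,5.4,4],-1],[[0,-0.576,0],[-0.3,5.4,4],-1],[[0,-0.576,0],[-0.3,5.4,4],-1]]}}

```text
clock: 17.43
position: [0.4797, -0.1603, 0.1876]
ee_rot: [0.005, 2.569, -0.0]
force: [-1.3, -0.4, 0.4]
width: 0.047
gripper_force: 0.0
```

```bash
python3 - <<'E'
from h import *
s=readout.observe();print(s["position"],s["ee_rot"],s["force"])
w=cams.camera_info("wrist");c=proj(w,[.551,-.172,.09]);print(c)
# average frames for noise
a=np.mean([cams.get_image("wrist").astype(float) for _ in range(4)],0);np.save("w10.npy",a);np.save("w10cam.npy",np.c_[w["camera_matrix"],w["R"],np.array(w["t"])[:,None]])
u,v=np.clip(c.astype(int),[65,50],[447,334])
o=cv2.resize(np.clip(a[v-50:v+50,u-65:u+65]*1.6,0,255).astype(np.uint8),(780,600),interpolation=cv2.INTER_CUBIC);cv2.imwrite("pics/w10.png",o);print(u,v)
E
```

```text
[ 0.47966893 -0.16034283  0.18757169] [ 4.56018717e-03  2.56875358e+00 -4.16862726e-04] [-1.27487773 -0.43911677  0.40627663]
[246.27566013 195.33244202]
246 195
```

View pics/w10.png

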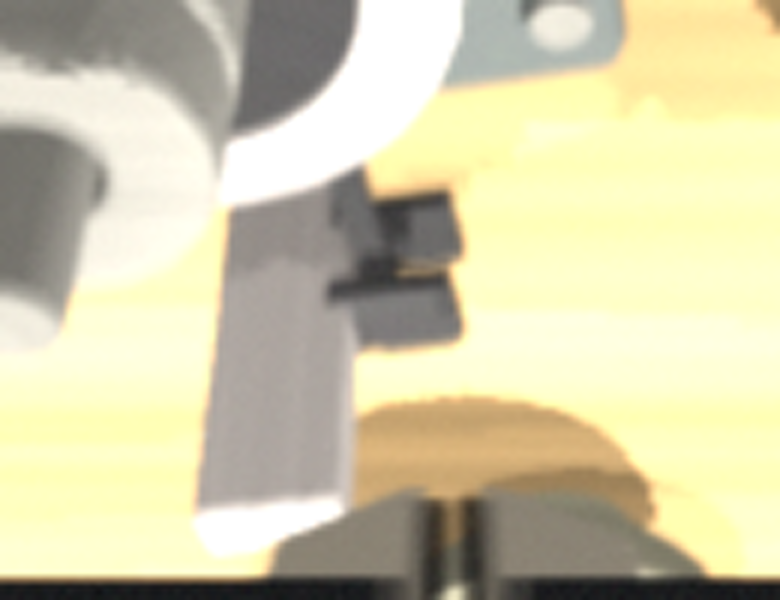

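```bash
python3 - <<'E'
from h import *
a=np.load("w10.npy");np.set_printoptions(linewidth=200)
print("u",np.arange(233,260))
for v in range(170,206): print(v,a[v,233:260].mean(1).round().astype(int) if 0 else a[v,233:260].mean(-1).round().astype(int))
m=np.load("w10cam.npy");w={"camera_matrix":m[:,:3],"R":m[:,3:6],"t":m[:,6]}
# scale-frame predictions: pan seat & tabs for scale yaw psi
psi=np.deg2rad(10.6);o=np.array([.4816,-.204])
ax=np.array([np.cos(psi),np.sin(psi)]);ay=np.array([-ax[1],ax[0]])
for lx in(66,70,74):
  for z in(.134,.1,.08,.06): print(lx,z,[proj(w,[*(o+ax*lx/1e3+ay*ly/1e3),z]).round(1) for ly in(0,10,30)])
E
```

```text
u [233 234 235 236 237 238 239 240 241 242 243 244 245 246 247 248 249 250 251 252 253 254 255 256 257 258 259]
170 [194 194 193 193 191 190 189 185 177 175 173 164 160 158 159 158 159 159 158 158 158 158 158 158 158 158 158]
171 [194 195 193 191 189 184 177 169 156 158 159 157 156 157 156 157 156 155 156 155 156 155 156 156 156 156 155]
172 [195 194 190 185 174 166 152 133 127 143 154 153 155 154 153 153 151 151 151 151 150 151 151 151 151 152 153]
173 [192 186 176 164 151 133 108  87  95 130 150 152 154 154 152 150 146 146 146 146 146 146 145 146 146 147 151]
174 [176 166 152 132 109  88  73  68  81 117 143 151 152 152 150 146 142 141 141 140 141 141 140 140 143 144 152]
175 [152 139 116  91  75  69  67  66  75 106 136 146 146 146 144 140 136 130 129 126 124 121 123 134 144 146 156]
176 [115 105  90  76  69  67  68  67  70  92 119 129 128 124 122 120 116 111 106 102 100  95 102 128 146 149 160]
177 [ 95  92  84  74  68  66  68  68  67  79 100 106 102  99  93  86  80  72  66  61  58  56  71 111 145 157 164]
178 [ 91  89  83  72  65  68  68  68  65  69  70  65  58  54  49  47  46  46
[... 3347 characters left out ...]

66 0.06 [array([229. , 172.2]), array([237.7, 171. ]), array([255.4, 168.6])]
70 0.134 [array([225.2, 230.3]), array([235.3, 229.2]), array([256. , 227.1])]
70 0.1 [array([227.6, 202.4]), array([237. , 201.3]), array([256., 199.])]
70 0.08 [array([228.8, 187.9]), array([237.8, 186.8]), array([256. , 184.5])]
70 0.06 [array([230. , 174.6]), array([238.6, 173.5]), array([256.1, 171.1])]
74 0.134 [array([226.3, 232.5]), array([236.3, 231.5]), array([256.8, 229.4])]
74 0.1 [array([228.6, 204.7]), array([237.9, 203.6]), array([256.7, 201.4])]
74 0.08 [array([229.8, 190.3]), array([238.7, 189.2]), array([256.7, 186.9])]
74 0.06 [array([230.9, 177. ]), array([239.4, 175.9]), array([256.7, 173.6])]
```

>>> {"op": "drive_tool", "data": {"commands": [[[0,0,0],[0,0,-2],-1],[[0,0,0],[0,0,-4],-1],[[0,0,0],[0,0,-6],-1],[[0,0,0],[0,0,-6],-1],[[0,0,0],[0,0,-6],-1],[[0,0,0],[0,0,-6],-1],[[0,0,0],[0,0,-6],-1],[[0,0,0],[0,0,-6],-1],[[0,0,0],[0,0,-6],-1],[[0,0,0],[0,0,-6],-1],[[0,0,0],[0,0,-6],-1],[[0,0,0],[0,0,-6],-1],[[0,0,0],[0,0,-6],-1],[[0,0,0],[0,0,-6],-1],[[0,0,0],[0,0,-6],-1],[[0,0,0],[0,0,-6],-1]]}}

```text
clock: 18.97
position: [0.4495, -0.1605, 0.2406]
ee_rot: [0.003, 2.565, -0.001]
force: [0.6, 0.1, -0.0]
width: 0.006
gripper_force: 0.0
```

```bash
python3 - <<'E'
from h import *
# pan height from rim: fit 90 mm circle (x,y,z free) to outer edge of bright annulus
from scipy.optimize import least_squares
w=cams.camera_info("wrist");a=np.mean([cams.get_image("wrist").astype(float) for _ in range(3)],0).min(2)
A=np.linspace(0,2*np.pi,240,endpoint=False)
def pts(c,r): return np.array([proj(w,[c[0]+r*np.cos(t),c[1]+r*np.sin(t),c[2]]) for t in A])
def edges(c):
  rs=np.arange(.039,.051,.00025);S=np.array([pts(c,r) for r in rs]).astype(np.float32)
  I=cv2.remap(a.astype(np.float32),S[...,0],S[...,1],cv2.INTER_LINEAR);G=np.abs(np.diff(I,axis=0))
  k=G.argmax(0);ok=(G.max(0)>4)&(k>3)&(k<len(rs)-5);return S[k,np.arange(240)],ok
c=np.array([.4816,-.204,.089])
for _ in range(6):
  E_,ok=edges(c);f=lambda d:np.hypot(*(pts(d,.045)-proj(w,d)).T)[ok]-0*0
  def res(d):
    P=pts(d,.045); return np.array([np.hypot(*(P-e).T).min() for e in E_[ok]])
  c=least_squares(res,c,x_scale=1e-3,loss="soft_l1",f_scale=.3,diff_step=1e-4).x;print(ok.sum(),c,.115-c[2],np.median(res(c)))
E
```

```text
172 [ 0.48513309 -0.2054472   0.08581089] 0.029189107186307184 0.3042040505259842
171 [ 0.48514725 -0.20543614  0.08588275] 0.02911725105956145 0.23498564572885544
171 [ 0.48514197 -0.20545035  0.08590994] 0.029090057065599154 0.23500579189495524
171 [ 0.48515933 -0.2054314   0.08593496] 0.029065035886037288 0.22647642160428696
171 [ 0.48511349 -0.20544202  0.08600104] 0.028998957303505324 0.23619146558268037
171 [ 0.48510126 -0.2054398   0.08603777] 0.02896222808641087 0.2364272112923945
```

```bash
python3 -c "
from cell import job;print(job.sign_off())"
```

```text
the job is handed in; nothing more can be done
None
```

I stacked two weights flat on the spindle, estimated the pan's sink at 26–29 mm (the gap spans about 24.5–35.5 mm), and handed the job in at about 19 s with the spare weights untouched; the hand-in gave no verdict.

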